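# Draw the bottom tile from a stack magazine and load it in the coating nest

### The job

Pull the red feed knob of the tile magazine all the way toward the stack so that the bottom tile pokes out of the slot, and let the knob spring back. Then pinch that tile, draw it straight out from under the stack, and without dropping it lay it in the blue coating nest: flat on the bed, between the two side guides and right up against the end stop. Keep the other four tiles in the magazine, and leave the two vials and the roll of tape where they stand.

Things in the scene. Friction and masses are not known exactly. Their poses are not given: they have to be found in the camera images.
- magazine: Tile magazine, fixed: grey foot plate and grey shaft (open top, walls to z = 82 mm) with five stacked tiles. Origin on the bench under the stack's centre; x along the tiles: discharge slot at -x, feed knob at +x; z up. Tiles lie on a floor at z = 40 mm; inside 114 (x) x 60 mm (y). When the bottom tile is out the stack drops one tile.
- slot (a point): Middle of the discharge slot, at (-61, 0, 44) mm in the magazine's frame, axes alike: open from z = 40 to 49 mm, so only the bottom tile passes; two steel gate leaves above it hold the rest back. Beyond it (-x) there is only bench, so a tile that pokes out hangs free and its long edges can be pinched from above.
- feed_slide (a joint): Feed slide: 0 = at rest, grows as the red knob is pulled along the magazine's -x, to 0.045 m at its stop. Its tongue pushes the bottom tile out of the slot. A spring takes it back to 0 when let go (1.5 N at rest, 3.8 N at the stop); with the loaded tile the pull is about 8 to 15 N.
- feed_knob (a point): Middle of the red feed knob, an upright cylinder (20 mm diameter, z = 54 to 82 mm), at (130, 0, 68) mm in the magazine's frame at rest; moves with the slide, 45 mm toward -x at most, its axis then 24 mm behind the shaft's rear wall. A 24 x 30 mm steel block below it tops out at z = 50 mm.
- tile_1: Bottom tile of the stack, white ceramic, 110 (its x) x 56 (its y) x 6 mm (z), about 120 g. Origin at the centre of its underside. In the magazine its axes lie along the magazine's. Fully fed, it pokes about 40 mm out of the slot and stays there when the knob goes back.
- tile_2: Second tile from the bottom, the same as tile_1; stays in the magazine and drops onto the floor when tile_1 is out.
- tile_3: Third tile, the same; stays in the magazine.
- tile_4: Fourth tile, the same; stays in the magazine.
- tile_5: Top tile, the same; stays in the magazine.
- nest: Coating nest, fixed: blue base plate 170 x 110 x 10 mm with a raised dark steel bed, 40 mm wide (y), top at z = 24 mm; a tile overhangs it 8 mm each side. Origin under the plate's centre, also the centre of the seated tile; tile's long edges along x. For x < 0 nothing stands beside the bed above z = 10 mm: fingers pass there.
- end_stop (a point): Middle of the nest's end stop face, at (55, 0, 26) mm in the nest's frame, axes alike; the tile's end goes against it. Two steel side guides, x = 4 to 40 mm of the nest, have faces at y = -30 and +30 mm (2 mm play each side of a tile). Stop and guides reach z = 28.5 mm.
- vial_1: Small glass vial with a white cap, 27 mm diameter, 68 mm tall, standing; origin at the centre of its underside. Leave alone.
- vial_2: Small glass vial with a black cap, 27 mm diameter, 68 mm tall, standing; origin at the centre of its underside. Leave alone.
- foil_tape: Roll of white-backed tape lying flat, 68 mm diameter, 38 mm tall; origin at the centre of its underside. Leave alone.
Not all that is in view belongs to the job. Leave any black look-alike of the tile_5 alone.

How it is judged:
By the outcome, as a careful person would: the job done as asked, in the order asked, and still so for the second after the job is handed in, with the robot touching nothing.
It also fails if it takes over 51 s, if anything falls off the work surface, if the arm or the gripper's body presses on something with over 40 N, if the wrist force passes 120 N, or if a joint passes its speed limit or range.

### The arm

A 6-joint arm with a two-finger parallel gripper is mounted at the origin on a cart in front of the work surface, level with it; the furniture and walls round the work are solid. World frame = base frame: x ahead of the robot, y to its left, z up, the work surface at z = 0. Lengths are in m, angles in rad, forces in N, time in s.
With the tool pointing down it reaches from about 0.35 to 0.775 m from the base axis. Payload 5.5 kg.
Tool frame: the origin (TCP) lies between the finger pads; the fingertips stand 19 mm ahead of it and the grasp point (between the pads) is the TCP; z points along the fingers, y is the line along which they close (so a half turn about z gives the same grasp; the last joint's range is limited). The gripper opens to 85 mm and grips with 20 to 120 N. Pads are 22 mm wide; open, the fingers measure 114 mm over their backs; the gripper's body (76 mm by 85 mm) begins 54 mm behind the grasp point. The pads swing forward as they close: fully open they stand 13 mm farther back than shut.
Start: joints at [-1.475, 0.313, 0.046, 1.304, 0, 1.431], TCP at [0.134, -0.559, 0.25] pointing down, gripper open.
Joint ranges: [-2.76, 2.76], [-0.86, 1.69], [-1.03, 1.26], [-2.2, 2.34], [-1.47, 1.5], [-3.14, 3.14]. Speed limits (rad/s): [2.57, 2.57, 3.14, 3.14, 3.14, 3.14].

### API

Orientations are given as a unit quaternion [w, x, y, z].
In Python, from workcell import env gives the robot as it stands.
- The arm moves only by the tool carry_out, never from a script. Its argument "increments" is a list that holds one entry, the list of rows, each a list of 6 numbers: the shift along the tool's x, y, z each as a share of 50 cm, from -1 to 1, then the turn, a rotation vector about the tool's x, y, z each as a share of 2 pi rad, from -1 to 1. In form: [[[x, y, z, ax, ay, az], ...]]. A call has 1 to 5 rows; each row is the pose to reach, as a shift and turn from the pose commanded when the call began, along the tool's axes at that moment, turning the shorter way round; what a row does not reach only later rows make up. A row lasts 1/8 s, in which the tool goes at most 62.5 mm and 10.7 degrees, less where a joint would pass 70% of its speed; a pose out of reach is approached as far as the arm can. A call with a number of a shift or a turn outside -1 to 1 is refused whole. A call with a gripper value outside its range is refused whole. "jaw" is the closure, from 0 (fully open) to 1 (shut), set as the call begins (left out, the last holds). The fingers move at their own pace and stop on an object; "squeeze" is the grip in N (left out, the last holds). Time passes only in rows, so rows that repeat a pose let the fingers close. It gives the time, the measured TCP pose, the force, the opening and the grip force at its end, in the units of the state.
- env.get_state(): the state, without advancing time (a new reading comes with each control period).
- env.read_camera(name): name is "scene" or "top" or "wrist"; returns a dict with "frame" (420x560x3 uint8, blue, green, red), "z_map" (420x560 float32, m along the optical axis (not along the pixel's ray), 0 where there is no reading), "intrinsics" (3x3 intrinsics, pixels), "R" (3x3) and "t" (3): a world point X has camera coordinates R X + t; the wrist camera has in their place "T_tool_cam" (4x4, takes a point from camera to tool coordinates, whose origin is the TCP and whose axes are the flange's). Camera axes: x right, y down, z forward; pixel columns grow to the right and rows downward; lengths in m; the calibration is good to about 2 mm. A picture is of the moment at which its call begins: read the wrist's pose just before it.
- env.hand_in(): hands the job in; it is judged then, once.
Trained networks look in the newest picture that a camera, given by its name, has taken for a name from the list of things; names that differ only in an ending like _2 or _b are one class to them, and where a whole thing is asked for, a point or a joint stands for the part that bears it (a point fixed in the world has none). Each returns a list of dicts, best first, with "score" (0 to 1); they miss things now and then, are a little off and sometimes report something else, mostly with a low value. They report only what shows in the picture. A call takes as long as a camera call. They do not tell look-alikes from the thing itself.
- env.find_in(camera, name): "position" ([x, y, z] in m, in world coordinates, good to about 4 mm: the middle of the surface that is visible of it).
The state is a dict: "clock": time; "joint_pos": joint angles; "qvel": joint speeds; "tau": joint torques, N m; "tcp_pos": TCP position; "orientation": TCP orientation; "wrist_force": force on the tool from outside, world axes, zero at the start; "ft_torque": the same for the moment, N m; "finger_gap": finger opening in m; "grip_force": force on a finger pad.
Only numpy, scipy, OpenCV 4.12 (cv2) and the standard library are available. Lean on these libraries where they do the work, as an engineer would, in place of code of your own. Each camera call takes 0.05 s, during which the arm holds its last target. There are 200 camera calls.

## Working session

There is one attempt and no reset: what is moved stays moved. The work goes in short steps, Python scripts to look and compute and a tool call to move; the robot and the scene stay as the last step left them, time stands still between calls to the robot, and variables do not carry over. Pictures are saved under pics/ and viewed, at most 10 in all, crops included, and the job is handed in when it is done.

Besides the shell and the picture viewer there is one more tool, called after "Call:" by a JSON object that holds its "api" and its "payload". carry_out: Moves the arm, as the interface text tells. Its arguments: {"type":"object","properties":{"increments":{"type":"array","items":{"type":"array","items":{"type":"array","items":{"type":"number","minimum":-1,"maximum":1}}}},"jaw":{"type":"number"},"squeeze":{"type":"number"}},"required":["increments"]}

```bash
mkdir -p pics; ls; cat > h.py <<'E'
import numpy as np, cv2
from workcell import env
from scipy.spatial.transform import Rotation as Rot
def cloud(c, st=None):
    z=c["z_map"]; K=c["intrinsics"]; v,u=np.mgrid[:z.shape[0],:z.shape[1]]
    P=np.stack([(u-K[0,2])/K[0,0]*z,(v-K[1,2])/K[1,1]*z,z],-1)
    if "R" in c: return (P-c["t"])@c["R"]
    T=c["T_tool_cam"]; P=P@T[:3,:3].T+T[:3,3]
    q=st["orientation"]; R=Rot.from_quat([q[1],q[2],q[3],q[0]]).as_matrix()
    return P@R.T+np.array(st["tcp_pos"])
E
python3 - <<'E'
from h import *
s=env.get_state(); print(s)
for n in("top","scene"):
    c=env.read_camera(n); cv2.imwrite(f"pics/{n}.png",c["frame"]); np.save(n+".npy",cloud(c)); cv2.imwrite(n+"_raw.png",c["frame"])
    for k in("magazine","feed_knob","tile_1","nest","end_stop","slot","vial_1","foil_tape"):
        try: print(n,k,[(np.round(d["position"],3).tolist(),round(d["score"],2)) for d in env.find_in(n,k)])
        except Exception as e: print(n,k,e)
E
```

```text
pics
{'clock': 0.0, 'joint_pos': array([-1.47457002e+00,  3.14008215e-01,  4.50153868e-02,  1.30363486e+00,
       -9.96549903e-06,  1.43120241e+00]), 'qvel': array([-0.00011377,  0.00053271, -0.00145054,  0.00072334,  0.00144654,
       -0.00046903]), 'tau': array([-3.64887846e-04, -4.80630469e+01,  2.98531634e+01,  1.92787702e-02,
       -1.44315582e-04, -3.24583006e-06]), 'tcp_pos': array([ 0.13428861, -0.55861107,  0.24941931]), 'orientation': array([-9.15574836e-04,  9.93056235e-01,  1.17637046e-01,  1.48723391e-05]), 'wrist_force': array([ 0.31037768, -0.46019051, -1.34799045]), 'ft_torque': array([-0.00331579, -0.00955358,  0.04245457]), 'grip_force': 0.0, 'finger_gap': 0.08533354727614686}
top magazine [([0.475, 0.103, 0.014], 0.57)]
top feed_knob [([0.477, 0.131, 0.044], 0.77)]
top tile_1 [([0.503, 0.032, 0.071], 0.85), ([0.669, 0.098, 0.008], 0.68)]
top nest [([0.496, -0.229, 0.008], 0.64)]
top end_stop [([0.498, -0.23, 0.007], 0.96)]
top slot [([0.475, 0.102, 0.009], 0.76)]
top vial_1 [([0.72, -0.246, 0.056], 0.59), ([0.703, -0.324, 0.053], 0.58)]
top foil_tape [([0.765, -0.094, 0.035], 0.59)]
scene magazine [([0.464, 0.028, 0.035], 0.73)]
scene feed_knob [([0.491, -0.223, 0.024], 0.75), ([0.463, 0.153, 0.062], 0.67)]
scene tile_1 [([0.668, 0.088, 0.004], 0.84), ([0.506, 0.032, 0.073], 0.65), ([0.479, 0.017, 0.059], 0.52), ([0.484, 0.008, 0.062], 0.44)]
scene nest [([0.49, -0.223, 0.024], 0.66)]
scene end_stop [([0.486, -0.215, 0.024], 0.6)]
scene slot []
scene vial_1 [([0.716, -0.258, 0.044], 0.72)]
scene foil_tape [([0.755, -0.105, 0.026], 0.72)]
```

View pics/top.png

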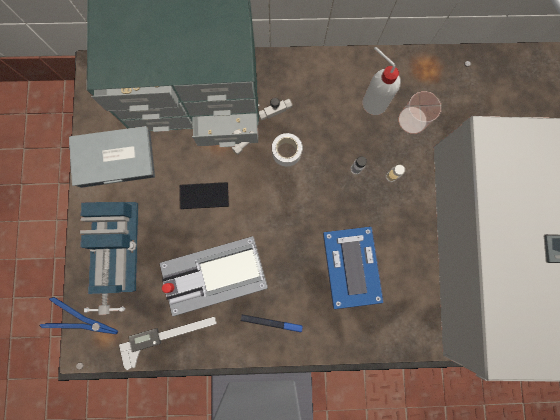

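View pics/scene.png

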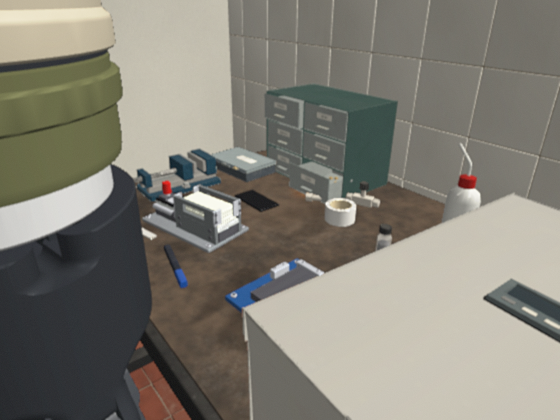

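Top view: magazine with knob at (168,288), white stack at (230,269), slot to the right. Nest at (353,267), with its end stop at (350,239) and guides at (337,259) and (369,255). The black plate at (204,195) on the bench is the look-alike; the white stack in the shaft is the real one. The tall white cabinet stands right of column 440 and must be avoided.

```bash
python3 - <<'E'
from h import *
for n in("top","scene"):
    P=np.load(n+".npy"); f=cv2.imread(n+"_raw.png"); hsv=cv2.cvtColor(f,cv2.COLOR_BGR2HSV)
    H,S,V=[hsv[...,i].astype(int) for i in range(3)]
    inb=lambda x0,x1,y0,y1,z0,z1:(P[...,0]>x0)&(P[...,0]<x1)&(P[...,1]>y0)&(P[...,1]<y1)&(P[...,2]>z0)&(P[...,2]<z1)
    def rep(name,m):
        Q=P[m]
        if len(Q)<5: print(n,name,len(Q)); return
        r=cv2.minAreaRect((Q[:,:2]*1000).astype(np.float32))
        print(n,name,len(Q),"med",np.round(np.median(Q,0),4),"zpct",np.round(np.percentile(Q[:,2],[2,50,98]),4),"rect",np.round(r[0],1),np.round(r[1],1),round(r[2],2))
    red=(S>130)&((H<8)|(H>172))
    rep("knob",red&inb(.35,.6,.05,.3,.03,.12)); rep("knobtop",red&inb(.35,.6,.05,.3,.074,.12))
    rep("stack",(V>180)&(S<60)&inb(.4,.6,-.08,.12,.06,.085))
    rep("walls82",inb(.4,.6,-.1,.14,.078,.09))
    rep("foot",inb(.38,.62,-.1,.25,.005,.03)&(S<60))
    blue=(S>130)&(H>95)&(H<125)
    rep("nest blue",blue&inb(.36,.62,-.36,-.14,-.005,.018))
    rep("bed",(S<90)&(V<120)&inb(.38,.62,-.33,-.16,.019,.026))
    rep("top28",inb(.38,.62,-.33,-.16,.0265,.034))
    rep("cab",inb(0,1.2,-1,-.2,.1,1))
    c=inb(0,1.2,-1,-.2,.1,1); Q=P[c]
    print("cab min/max",np.round(np.percentile(Q,[1,99],axis=0),3) if len(Q) else 0)
    print("drawer",np.round(np.percentile(P[inb(.55,1.2,-.05,.6,.03,1)],[1,99],axis=0),3))
E
```

```text
top knob 99 med [0.4708 0.1549 0.0818] zpct [0.0618 0.0818 0.0852] rect [470.8 157.2] [18.  17.8] 87.82
top knobtop 81 med [0.4701 0.1567 0.0825] zpct [0.0778 0.0825 0.0854] rect [470.8 157.2] [18.  17.8] 87.82
top stack 1565 med [0.5022 0.0326 0.071 ] zpct [0.0673 0.071  0.0826] rect [502.8  31.9] [ 74.8 121.5] 14.46
top walls82 551 med [0.4999 0.0335 0.0829] zpct [0.0791 0.0829 0.0857] rect [502.8  32.3] [ 76.  124.1] 14.3
top foot 2560 med [0.4556 0.0862 0.0091] zpct [0.0056 0.0091 0.0169] rect [482.7  74.3] [209.6 348.7] 0.99
top nest blue 2121 med [ 0.4835 -0.2251  0.011 ] zpct [0.0079 0.011  0.0142] rect [ 500.9 -232.9] [168.4 108.5] 5.04
top bed 715 med [ 0.5019 -0.2324  0.0245] zpct [0.0214 0.0245 0.0259] rect [ 503.1 -225.7] [120.3  73.4] 2.57
top top28 485 med [ 0.5273 -0.2324  0.0287] zpct [0.0266 0.0287 0.0326] rect [ 506.1 -232.4] [123.6  83.8] 5.45
top cab 27800 med [ 0.5406 -0.479   0.189 ] zpct [0.1088 0.189  0.1929] rect [ 646.7 -533.6] [683.4 397.5] 13.84
cab min/max [[ 0.305 -0.594  0.104]
 [ 0.89  -0.294  0.195]]
drawer [[ 0.563 -0.029  0.034]
 [ 0.997  0.374  0.2
[... 429 characters left out ...]
123.7] 14.56
scene foot 1786 med [0.4525 0.0204 0.0107] zpct [0.0057 0.0107 0.029 ] rect [480.2  88.6] [335.7 198.4] 86.06
scene nest blue 581 med [ 0.4395 -0.1979  0.0109] zpct [0.0052 0.0109 0.0126] rect [ 488.  -201.7] [157.8  44.1] 6.49
scene bed 815 med [ 0.4982 -0.2316  0.0249] zpct [0.0215 0.0249 0.0259] rect [ 498.6 -219.4] [ 58.2 118.1] 88.8
scene top28 259 med [ 0.5539 -0.2115  0.0292] zpct [0.0266 0.0292 0.0312] rect [ 513.2 -220. ] [ 64.1 113.6] 85.51
scene cab 111552 med [ 0.1692 -0.586   0.3318] zpct [0.1435 0.3318 0.4525] rect [ 526.  -488.9] [861.3 254.8] 13.97
cab min/max [[ 0.127 -0.641  0.122]
 [ 0.757 -0.42   0.454]]
drawer [[ 0.554 -0.032  0.032]
 [ 1.008  0.353  0.227]]
```

```bash
python3 - <<'E'
import cv2,numpy as np
f=cv2.imread("top_raw.png"); a=cv2.resize(f[225:325,150:390],None,fx=3.3,fy=3.3,interpolation=cv2.INTER_CUBIC); cv2.imwrite("pics/crop1.png",a)
E
```

```text
(no output)
```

View pics/crop1.png

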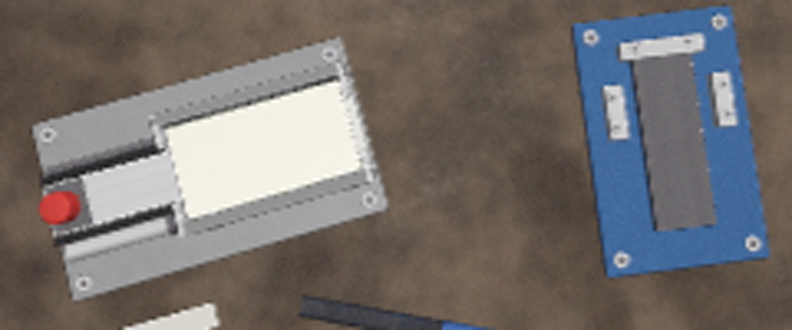

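The crop confirms it: the white stack in the grey shaft has its knob at lower left, so the slot is on the right (-y). The nest's stop is at its top (+x). The measured heights fit the text: knob top 82 mm, walls 83, stack top 71, bed 24.5, stop 29. The knob is 129 mm from the stack's centre (130 expected).

```bash
cat >> h.py <<'E'
def go(x,y,z,yaw,cur=None):
    "row numbers to reach world x,y,z (m), tool down with tool x at yaw (deg)"
    s=env.get_state(); q=s["orientation"]; R=Rot.from_quat([q[1],q[2],q[3],q[0]]); p=np.array(s["tcp_pos"])
    if cur is not None: p,R=np.array(cur[:3]),down(cur[3])
    d=R.inv().apply(np.array([x,y,z])-p); w=(R.inv()*down(yaw)).as_rotvec()
    print("row",np.round(d/.5,4).tolist()+np.round(w/2/np.pi,4).tolist(),"mm",np.round(d*1e3,1),"deg",np.round(np.degrees(w),1))
def down(yaw): return Rot.from_euler("z",yaw,degrees=True)*Rot.from_euler("x",180,degrees=True)
def st():
    s=env.get_state(); q=s["orientation"]; R=Rot.from_quat([q[1],q[2],q[3],q[0]])
    print("t",round(s["clock"],2),"p",np.round(s["tcp_pos"],4),"xdir",np.round(R.as_matrix()[:,0],3),"zdir",np.round(R.as_matrix()[:,2],3),"F",np.round(s["wrist_force"],1),"gap",round(s["finger_gap"],4),"gf",round(s["grip_force"],1),"q",np.round(s["joint_pos"],2)); return s
E
python3 - <<'E'
from h import *
s=env.get_state(); print(env.read_camera("wrist")["T_tool_cam"].round(3))
go(.40,-.22,.30,13.5)
go(.40,-.22,.30,13.5+45)
E
```

```text
[[-0.    -0.952 -0.305  0.078]
 [ 1.    -0.     0.001  0.   ]
 [-0.001 -0.305  0.952 -0.122]
 [ 0.     0.     0.     1.   ]]
row [0.6751, -0.5354, -0.0994, 0.0, 0.0, 0.0] mm [ 337.5 -267.7  -49.7] deg [0. 0. 0.]
row [0.6751, -0.5354, -0.0994, 0.0, 0.0, -0.125] mm [ 337.5 -267.7  -49.7] deg [  0.   0. -45.]
```

Call:
{"api": "carry_out", "payload": {"increments": [[[0.17, -0.13, -0.06, 0, 0, 0], [0.3, -0.24, -0.1, 0, 0, 0.01], [0.42, -0.34, -0.1, 0, 0, 0.02], [0.54, -0.43, -0.1, 0, 0, 0.024], [0.66, -0.53, -0.1, 0, 0, 0.024]]]}}

```text
clock: 1.58
tcp_pos: [0.3239, -0.3146, 0.2967]
orientation: [0.001, 0.999, 0.042, 0.0]
wrist_force: [0.9, -0.5, -0.9]
finger_gap: 0.0854
grip_force: 0.0
```

Call:
{"api": "carry_out", "payload": {"increments": [[[0, 0, 0, 0, 0, 0], [0, 0, 0, 0, 0, 0]]]}}

```text
clock: 1.82
tcp_pos: [0.3231, -0.3161, 0.2963]
orientation: [0.0, 0.999, 0.043, 0.0]
wrist_force: [0.5, 0.1, 0.5]
finger_gap: 0.0855
grip_force: 0.0
```

```bash
python3 - <<'E'
from h import *
s=st(); c=env.read_camera("wrist"); P=cloud(c,s); np.save("w1.npy",P); cv2.imwrite("w1_raw.png",c["frame"]); cv2.imwrite("pics/w1.png",c["frame"])
f=c["frame"]; hsv=cv2.cvtColor(f,cv2.COLOR_BGR2HSV); H,S,V=[hsv[...,i].astype(int) for i in range(3)]
inb=lambda x0,x1,y0,y1,z0,z1:(P[...,0]>x0)&(P[...,0]<x1)&(P[...,1]>y0)&(P[...,1]<y1)&(P[...,2]>z0)&(P[...,2]<z1)
for nm,m in(("blue",(S>130)&(H>95)&(H<125)&inb(.36,.64,-.36,-.12,0,.02)),("bed",inb(.38,.62,-.33,-.16,.0195,.0265)&(V<110)&(S<80)),("t28",inb(.38,.62,-.33,-.16,.027,.036))):
    n,lab,stt,cc=cv2.connectedComponentsWithStats(m.astype(np.uint8))
    for i in range(1,n):
        if stt[i,4]>120:
            Q=P[lab==i]; r=cv2.minAreaRect((Q[:,:2]*1000).astype(np.float32)); print(nm,stt[i].tolist(),np.round(r[0],1),np.round(r[1],1),round(r[2],2),"z",np.round(np.percentile(Q[:,2],[5,50,95]),4))
E
```

```text
t 1.82 p [ 0.3231 -0.3161  0.2963] xdir [0.996 0.086 0.   ] zdir [ 0.    -0.001 -1.   ] F [0.5 0.1 0.5] gap 0.0855 gf 0.0 q [-0.95  0.06 -0.15  1.36 -0.    2.1 ]
blue [174, 0, 97, 91, 5537] [ 462.7 -237.8] [ 95. 109.] 5.16 z [0.0074 0.0088 0.0102]
```

View pics/w1.png

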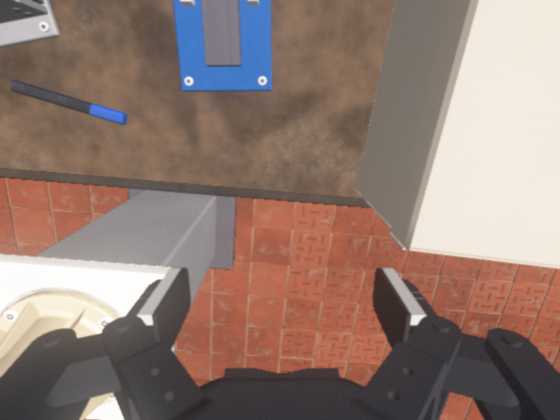

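The wrist view shows only the nest's near end, at (225,45), because the move was cut short. I'll go on forward.

Call:
{"api": "carry_out", "payload": {"increments": [[[0.1, -0.05, 0, 0, 0, 0], [0.2, -0.1, 0, 0, 0, 0], [0.3, -0.13, 0, 0, 0, 0], [0.3, -0.13, 0, 0, 0, 0], [0.3, -0.13, 0, 0, 0, 0]]]}}

```text
clock: 2.5
tcp_pos: [0.4661, -0.2398, 0.2955]
orientation: [-0.0, 0.999, 0.042, -0.001]
wrist_force: [0.1, 1.2, -0.7]
finger_gap: 0.0852
grip_force: 0.0
```

```bash
cat > nest.py <<'E'
from h import *
s=st(); c=env.read_camera("wrist"); P=cloud(c,s); np.save("w2.npy",P); cv2.imwrite("w2_raw.png",c["frame"]); cv2.imwrite("pics/w2.png",c["frame"])
f=c["frame"]; hsv=cv2.cvtColor(f,cv2.COLOR_BGR2HSV); H,S,V=[hsv[...,i].astype(int) for i in range(3)]
inb=lambda x0,x1,y0,y1,z0,z1:(P[...,0]>x0)&(P[...,0]<x1)&(P[...,1]>y0)&(P[...,1]<y1)&(P[...,2]>z0)&(P[...,2]<z1)
for nm,m in(("blue",(S>130)&(H>95)&(H<125)&inb(.36,.64,-.36,-.12,0,.02)),("bed",inb(.38,.62,-.33,-.16,.019,.0255)&(S<100)),("t28",inb(.38,.62,-.33,-.16,.026,.036))):
    n,lab,stt,cc=cv2.connectedComponentsWithStats(m.astype(np.uint8))
    for i in range(1,n):
        if stt[i,4]>120:
            Q=P[lab==i]; r=cv2.minAreaRect((Q[:,:2]*1000).astype(np.float32)); print(nm,stt[i].tolist(),np.round(r[0],1),np.round(r[1],1),round(r[2],2),"z",np.round(np.percentile(Q[:,2],[5,50,95]),4))
E
python3 nest.py
```

```text
t 2.5 p [ 0.4661 -0.2398  0.2955] xdir [ 0.997  0.083 -0.001] zdir [-0.001  0.    -1.   ] F [ 0.1  1.2 -0.7] gap 0.0852 gf 0.0 q [-0.63  0.21  0.01  1.38 -0.    2.43]
blue [233, 72, 90, 136, 6492] [ 499.8 -234.1] [168.4 107.9] 5.28 z [0.0076 0.0089 0.0103]
bed [261, 97, 34, 94, 2984] [ 498.8 -234.1] [113.3  39.1] 5.43 z [0.0217 0.023  0.0243]
t28 [254, 87, 49, 11, 492] [ 560.3 -228.9] [11.  55.6] 4.75 z [0.0263 0.0274 0.029 ]
t28 [304, 111, 10, 31, 292] [ 525.2 -268.4] [35. 11.] 6.32 z [0.0263 0.0274 0.0288]
t28 [243, 112, 11, 31, 287] [ 518.  -196.6] [34.8 12. ] 4.87 z [0.0263 0.0274 0.0288]
```

View pics/w2.png

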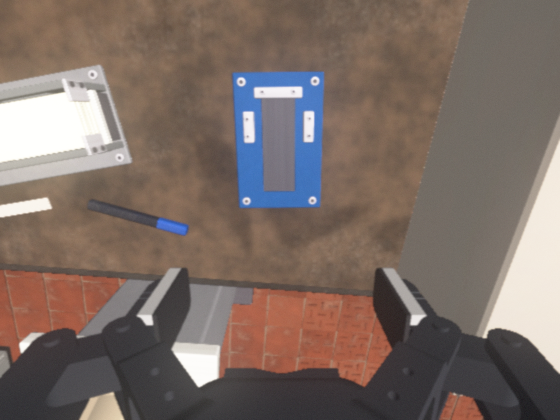

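The wrist view shows the whole nest, with its centre near (279,140), stop at (278,92) and guides at (249,127) and (309,127). Its centre is (0.4999, -0.2342) at 5.2°, with the bed at 23 mm and the stop top at 27.4 mm, consistent with the top view. Next, the magazine.

```bash
python3 - <<'E'
from h import *
go(.478,.129,.27,104.3)
E
```

```text
row [0.0851, -0.7331, 0.0516, -0.0002, 0.0001, -0.2766] mm [  42.6 -366.6   25.8] deg [ -0.1   0.  -99.6]
```

Call:
{"api": "carry_out", "payload": {"increments": [[[0.0, -0.08, 0, 0, 0, -0.028], [0.02, -0.16, 0.01, 0, 0, -0.056], [0.03, -0.23, 0.02, 0, 0, -0.084], [0.04, -0.3, 0.03, 0, 0, -0.112], [0.05, -0.37, 0.03, 0, 0, -0.14]]]}}

```text
clock: 3.18
tcp_pos: [0.475, -0.0525, 0.281]
orientation: [0.0, 0.885, 0.465, -0.0]
wrist_force: [-0.6, -0.2, -0.1]
finger_gap: 0.0856
grip_force: 0.0
```

```bash
python3 - <<'E'
from h import *
st();go(.478,.129,.27,104.3)
E
```

```text
t 3.17 p [ 0.475  -0.0525  0.281 ] xdir [ 0.568  0.823 -0.   ] zdir [-0. -0. -1.] F [-0.6 -0.2 -0.1] gap 0.0856 gf 0.0 q [-0.28  0.12 -0.13  1.33 -0.    1.9 ]
row [0.3022, -0.2011, 0.0219, -0.0, 0.0, -0.1358] mm [ 151.1 -100.5   11. ] deg [ -0.    0.  -48.9]
```

Call:
{"api": "carry_out", "payload": {"increments": [[[0.06, -0.05, 0.02, 0, 0, -0.028], [0.14, -0.1, 0.02, 0, 0, -0.056], [0.22, -0.15, 0.02, 0, 0, -0.084], [0.3, -0.2, 0.02, 0, 0, -0.112], [0.3, -0.2, 0.02, 0, 0, -0.136]]]}}

```text
clock: 3.8
tcp_pos: [0.4789, 0.1292, 0.2713]
orientation: [0.0, 0.611, 0.791, 0.0]
wrist_force: [-0.5, -0.1, 0.5]
finger_gap: 0.0852
grip_force: 0.0
```

Call:
{"api": "carry_out", "payload": {"increments": [[[0, 0, 0, 0, 0, 0], [0, 0, 0, 0, 0, 0]]]}}

```text
clock: 4.05
tcp_pos: [0.4793, 0.1269, 0.2712]
orientation: [0.0, 0.616, 0.788, -0.0]
wrist_force: [-0.9, -0.2, -0.8]
finger_gap: 0.0855
grip_force: 0.0
```

```bash
cat > mag.py <<'E'
from h import *
import sys
s=st(); c=env.read_camera("wrist"); P=cloud(c,s); n=sys.argv[1]; cv2.imwrite(f"pics/{n}.png",c["frame"]); np.save(n+".npy",P)
f=c["frame"]; hsv=cv2.cvtColor(f,cv2.COLOR_BGR2HSV); H,S,V=[hsv[...,i].astype(int) for i in range(3)]
inb=lambda x0,x1,y0,y1,z0,z1:(P[...,0]>x0)&(P[...,0]<x1)&(P[...,1]>y0)&(P[...,1]<y1)&(P[...,2]>z0)&(P[...,2]<z1)
red=(S>130)&((H<8)|(H>172))
for nm,m in(("knobtop",red&inb(.4,.55,.08,.22,.075,.09)),("knob",red&inb(.4,.55,.05,.22,.03,.1)),("stack",(V>180)&(S<60)&inb(.4,.6,-.08,.12,.06,.076)),("out",(V>150)&(S<60)&inb(.4,.65,-.15,.03,.035,.056)),("walls",inb(.4,.6,-.1,.12,.078,.088)),("foot",inb(.38,.62,-.12,.25,.004,.016)&(S<70))):
    k,lab,stt,cc=cv2.connectedComponentsWithStats(m.astype(np.uint8))
    for i in range(1,k):
        if stt[i,4]>100:
            Q=P[lab==i]; r=cv2.minAreaRect((Q[:,:2]*1000).astype(np.float32)); print(nm,stt[i].tolist(),np.round(r[0],1),np.round(r[1],1),round(r[2],2),"z",np.round(np.percentile(Q[:,2],[5,50,95]),4))
E
python3 mag.py m1
```

```text
t 4.05 p [0.4793 0.1269 0.2712] xdir [-0.241  0.971 -0.   ] zdir [ 0. -0. -1.] F [-0.9 -0.2 -0.8] gap 0.0855 gf 0.0 q [ 0.1   0.15 -0.11  1.31 -0.    1.42]
knobtop [270, 146, 19, 20, 297] [468.9 157.8] [17.9 18.4] 14.33 z [0.0786 0.0806 0.0818]
knob [270, 145, 19, 21, 309] [468.9 157.9] [17.9 18.7] 13.65 z [0.0766 0.0806 0.0818]
stack [252, 223, 55, 87, 4274] [501.2  30.5] [ 59.2 113.7] 14.28 z [0.0678 0.0691 0.0702]
walls [296, 221, 20, 100, 822] [528.5  38.3] [ 20.9 122.9] 14.72 z [0.0794 0.081  0.0822]
walls [244, 222, 23, 99, 825] [474.6  24.7] [ 20.6 122.7] 14.69 z [0.0794 0.081  0.0822]
foot [329, 79, 72, 20, 131] [547.4 246.7] [ 6.4 84.4] 88.8 z [0.0051 0.0111 0.0157]
foot [199, 127, 15, 73, 637] [384.  114.6] [16.1 89.3] 14.52 z [0.0046 0.0058 0.0072]
foot [230, 128, 100, 160, 5479] [490.4  75.1] [120.2 214.5] 14.48 z [0.0056 0.007  0.0088]
foot [185, 238, 23, 43, 382] [392.5 -16.1] [64.1 13.6] 78.03 z [0.0078 0.0124 0.014 ]
```

View pics/m1.png

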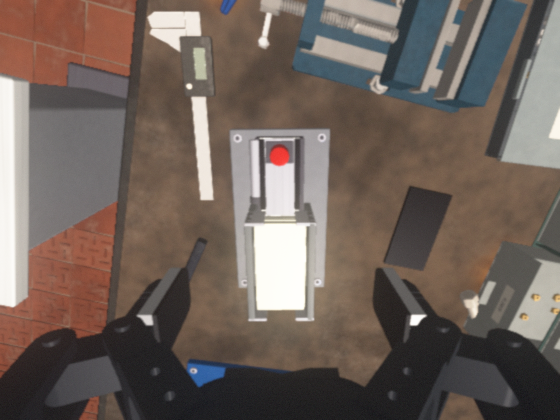

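The wrist view shows the knob at (280,156), the shaft with the white stack at (280,265), and the black look-alike aside at (417,228). The knob is at (0.4695, 0.1575), top at 81–82 mm, and 130.6 mm from the shaft centre. Before descending I'll check clearances around the knob.

```bash
python3 - <<'E'
from h import *
P=np.load("m1.npy").reshape(-1,3); a=np.radians(104.4); D=P[:,:2]-[.5018,.0313]
X=D@[np.cos(a),np.sin(a)]; Y=D@[-np.sin(a),np.cos(a)]; Z=P[:,2]
for x0 in range(60,170,10):
    print(x0,[int(1e3*np.percentile(Z[m],95)) if (m:=((X*1e3>=x0)&(X*1e3<x0+10)&(Y*1e3>=y)&(Y*1e3<y+10))).sum()>2 else -1 for y in range(-70,70,10)])
go(.4695,.1575,.12,104.4); go(.4695,.1575,.073,104.4)
E
```

```text
60 [0, 8, 8, 77, 80, 79, 45, 45, 75, 80, 80, 8, 8, 0]
70 [0, 7, 8, 8, 46, 47, 45, 45, 47, 47, 36, 8, 8, 0]
80 [324, 319, 322, 8, 47, 46, 45, 45, 47, 46, 34, 321, 322, 323]
90 [323, 318, 328, 332, 47, 47, 45, 45, 47, 47, 332, 322, 320, 324]
100 [338, 318, 328, 335, 333, 338, 339, 339, 337, 46, 333, 321, 337, 337]
110 [339, 312, 332, 341, 344, 346, 336, 346, 346, 344, 338, 322, 340, 337]
120 [0, 8, 7, 8, 47, 50, 81, 81, 49, 46, 34, 8, 8, 0]
130 [0, 9, 9, 8, 46, 49, 81, 81, 50, 47, 35, 9, 9, 0]
140 [0, 10, 10, 7, 46, 48, 49, 49, 48, 45, 33, 10, 10, 0]
150 [0, 7, 7, 7, 7, 7, 7, 7, 7, 7, 7, 7, 7, 0]
160 [0, 0, 0, 0, 0, 0, 0, 0, 0, 0, 0, 0, 0, 0]
row [0.0641, -0.0044, 0.3024, 0.0, 0.0, -0.0012] mm [ 32.1  -2.2 151.2] deg [ 0.   0.  -0.4]
row [0.0642, -0.0044, 0.3964, 0.0, 0.0, -0.0012] mm [ 32.1  -2.2 198.2] deg [ 0.   0.  -0.4]
```

Call:
{"api": "carry_out", "payload": {"increments": [[[0.04, -0.004, 0.1, 0, 0, -0.001], [0.064, -0.004, 0.2, 0, 0, -0.001], [0.064, -0.004, 0.3, 0, 0, -0.001], [0.064, -0.004, 0.38, 0, 0, -0.001], [0.064, -0.004, 0.395, 0, 0, -0.001]]]}}

```text
clock: 4.72
tcp_pos: [0.4673, 0.1575, 0.0712]
orientation: [-0.002, 0.613, 0.79, -0.002]
wrist_force: [-0.1, -0.3, -0.1]
finger_gap: 0.0855
grip_force: 0.0
```

Call:
{"api": "carry_out", "payload": {"increments": [[[0, 0, 0, 0, 0, 0], [0, 0, 0, 0, 0, 0], [0, 0, 0, 0, 0, 0], [0, 0, 0, 0, 0, 0], [0, 0, 0, 0, 0, 0]]], "jaw": 1, "squeeze": 50}}

```text
clock: 5.35
tcp_pos: [0.4691, 0.1585, 0.075]
orientation: [0.0, 0.612, 0.791, -0.0]
wrist_force: [-4.1, -1.8, 8.9]
finger_gap: 0.0184
grip_force: 48.5
```

```bash
python3 - <<'E'
from h import *
st()
E
```

```text
t 5.35 p [0.4691 0.1585 0.075 ] xdir [-0.252  0.968 -0.001] zdir [ 0.    -0.001 -1.   ] F [-4.1 -1.8  8.9] gap 0.0184 gf 48.5 q [ 0.16  0.29 -0.45  0.84 -0.    1.48]
```

Call:
{"api": "carry_out", "payload": {"increments": [[[-0.02, 0, -0.002, 0, 0, 0], [-0.04, 0, -0.002, 0, 0, 0], [-0.06, 0, -0.002, 0, 0, 0], [-0.08, 0, -0.002, 0, 0, 0], [-0.09, 0, -0.002, 0, 0, 0]]]}}

```text
clock: 5.98
tcp_pos: [0.4796, 0.1177, 0.0751]
orientation: [-0.003, 0.611, 0.792, 0.002]
wrist_force: [-4.5, 10.8, 3.5]
finger_gap: 0.0184
grip_force: 49.4
```

Call:
{"api": "carry_out", "payload": {"increments": [[[-0.002, 0, 0, 0, 0, 0], [-0.004, 0, 0, 0, 0, 0], [-0.004, 0, 0, 0, 0, 0]]]}}

```text
clock: 6.35
tcp_pos: [0.48, 0.1159, 0.0751]
orientation: [-0.003, 0.611, 0.792, 0.002]
wrist_force: [-3.6, 10.2, 3.9]
finger_gap: 0.0184
grip_force: 49.4
```

```bash
python3 - <<'E'
from h import *
s=st(); print((s["tcp_pos"][:2]-np.array([.4691,.1585]))@s["wrist_force"][:2]*0, np.linalg.norm(s["tcp_pos"][:2]-np.array([.4691,.1585])))
E
```

```text
t 6.35 p [0.48   0.1159 0.0751] xdir [-0.254  0.967  0.006] zdir [-0.002  0.006 -1.   ] F [-3.6 10.2  3.9] gap 0.0184 gf 49.4 q [ 0.07  0.29 -0.45  0.84  0.01  1.38]
-0.0 0.043949559269277655
```

Call:
{"api": "carry_out", "payload": {"increments": [[[-0.002, 0, 0, 0, 0, 0], [-0.004, 0, 0, 0, 0, 0], [-0.006, 0, 0, 0, 0, 0], [-0.006, 0, 0, 0, 0, 0]]]}}

```text
clock: 6.85
tcp_pos: [0.4804, 0.1146, 0.0751]
orientation: [-0.004, 0.61, 0.792, 0.003]
wrist_force: [-5.0, 16.9, 4.2]
finger_gap: 0.0183
grip_force: 49.4
```

Call:
{"api": "carry_out", "payload": {"increments": [[[0, 0, 0, 0, 0, 0], [0, 0, 0, 0, 0, 0], [0, 0, 0, 0, 0, 0], [0, 0, 0, 0, 0, 0]]], "jaw": 0}}

```text
clock: 7.35
tcp_pos: [0.4823, 0.11, 0.0747]
orientation: [0.0, 0.612, 0.791, -0.0]
wrist_force: [0.7, -0.1, -0.5]
finger_gap: 0.0855
grip_force: 0.0
```

Call:
{"api": "carry_out", "payload": {"increments": [[[0, 0, -0.1, 0, 0, 0], [0, 0, -0.2, 0, 0, 0], [0, 0, -0.3, 0, 0, 0], [-0.05, 0, -0.4, 0, 0, 0], [-0.05, 0, -0.4, 0, 0, 0]]]}}

```text
clock: 7.98
tcp_pos: [0.4911, 0.085, 0.2789]
orientation: [0.003, 0.612, 0.791, 0.002]
wrist_force: [0.4, 0.1, -0.3]
finger_gap: 0.0854
grip_force: 0.0
```

```bash
python3 mag.py m2; python3 - <<'E'
from h import *
go(.53,-.07,.27,104.4)
E
```

```text
t 7.97 p [0.4911 0.085  0.2789] xdir [-0.25   0.968 -0.003] zdir [ 0.009 -0.    -1.   ] F [ 0.4  0.1 -0.3] gap 0.0854 gf 0.0 q [ 0.01  0.15 -0.09  1.32 -0.    1.33]
knobtop [267, 99, 20, 21, 314] [468.7 157.5] [18.3 18. ] 58.39 z [0.079  0.0806 0.0819]
knob [267, 99, 20, 21, 323] [468.2 157.7] [19.5 19.1] 15.0 z [0.0787 0.0806 0.0819]
stack [252, 183, 53, 97, 4659] [502.6  28.5] [ 58.8 114.1] 14.12 z [0.0676 0.069  0.0702]
out [257, 275, 44, 20, 740] [523.6 -49.6] [55.5 29.5] 14.94 z [0.044  0.0451 0.0463]
walls [241, 179, 22, 105, 879] [474.5  24.9] [ 20.5 121.6] 14.41 z [0.0794 0.0809 0.0821]
walls [293, 179, 21, 105, 872] [528.5  38.7] [ 20.5 121.8] 14.66 z [0.0796 0.0809 0.082 ]
foot [195, 85, 15, 79, 687] [383.6 115.6] [16.6 91.2] 14.43 z [0.0045 0.0057 0.0071]
foot [226, 89, 103, 167, 5680] [490.2  75.5] [120.1 213.5] 14.52 z [0.0055 0.007  0.0087]
foot [172, 204, 32, 64, 653] [389.4 -31.3] [95.2 13.7] 78.28 z [0.0087 0.0125 0.0139]
row [-0.3212, 0.0001, 0.0132, 0.0007, 0.0002, 0.0003] mm [-160.6    0.     6.6] deg [0.2 0.1 0.1]
```

Fed: the knob is back at rest and the tile sticks out, its top at 45 mm and its end about 99 mm from the shaft centre. I'll measure the fingertip depth from the wrist depth map, since the pads shift as they close, and move over to the tile.

```bash
python3 - <<'E'
from h import *
c=env.read_camera("wrist"); z=c["z_map"]; del_=None
K=c["intrinsics"]; v,u=np.mgrid[:420,:560]; T=c["T_tool_cam"]
P=np.stack([(u-K[0,2])/K[0,0]*z,(v-K[1,2])/K[1,1]*z,z],-1)@T[:3,:3].T+T[:3,3]
m=(z>0)&(z<.2)&(v>240)
Q=P[m]; print(len(Q), np.round(np.percentile(Q,[0,1,50,99,100],axis=0),4))
B=Q[np.argsort(-Q[:,2])[:400]]; print(np.round(np.percentile(B,[0,50,100],axis=0),4))
for y0 in range(-60,60,10):
    q=Q[(Q[:,1]*1e3>=y0)&(Q[:,1]*1e3<y0+10)]
    if len(q): print(y0,len(q),np.round(q[:,2].max(),4),np.round(q[:,0].max(),4))
go(.5227,-.0501,.15,104.4); go(.5227,-.0501,.049,104.4)
E
```

```text
43564 [[-0.0135 -0.0747 -0.0766]
 [-0.0099 -0.0711 -0.0744]
 [ 0.0108 -0.0008 -0.0543]
 [ 0.019   0.0704  0.0006]
 [ 0.0205  0.0743  0.0073]]
[[-0.0118 -0.0496  0.001 ]
 [ 0.0015  0.0421  0.0032]
 [ 0.0109  0.0542  0.0073]]
-60 2848 0.0005 0.014
-50 4159 0.0073 0.0171
-40 2127 -0.0411 0.0181
-30 2358 -0.0535 0.0193
-20 2185 -0.0522 0.0204
-10 2004 -0.052 0.0124
0 2032 -0.0516 0.0121
10 2162 -0.0519 0.0205
20 2409 -0.0526 0.0187
30 2062 -0.041 0.0184
40 4165 0.0071 0.017
50 3184 0.0013 0.0139
row [-0.2801, -0.0025, 0.2496, 0.0001, 0.0, 0.0004] mm [-140.    -1.3  124.8] deg [0.1 0.  0.1]
row [-0.28, -0.0027, 0.4516, 0.0001, 0.0, 0.0004] mm [-140.    -1.4  225.8] deg [0.1 0.  0.1]
```

Call:
{"api": "carry_out", "payload": {"increments": [[[-0.08, 0, 0, 0, 0, 0], [-0.16, 0, 0.02, 0, 0, 0], [-0.22, 0, 0.06, 0, 0, 0], [-0.27, 0, 0.15, 0, 0, 0], [-0.28, 0, 0.2, 0, 0, 0]]]}}

```text
clock: 8.7
tcp_pos: [0.5217, -0.0501, 0.1704]
orientation: [-0.003, 0.612, 0.791, -0.001]
wrist_force: [-0.4, 0.7, 0.1]
finger_gap: 0.0853
grip_force: 0.0
```

```bash
python3 mag.py m3; python3 - <<'E'
from h import *
go(.5227,-.0501,.049,104.4)
E
```

```text
t 8.7 p [ 0.5217 -0.0501  0.1704] xdir [-0.25   0.968  0.003] zdir [-0.006  0.001 -1.   ] F [-0.4  0.7  0.1] gap 0.0853 gf 0.0 q [-0.25  0.26 -0.23  1.09 -0.    1.07]
stack [240, 7, 91, 176, 14590] [502.9  29. ] [ 57.3 112.6] 14.34 z [0.0677 0.0689 0.07  ]
out [251, 181, 69, 43, 2688] [522.6 -45.4] [55.8 36.6] 14.25 z [0.0439 0.045  0.0461]
walls [220, 0, 40, 191, 2585] [475.1  21.2] [ 20.9 114.5] 15.26 z [0.0793 0.0808 0.082 ]
walls [309, 0, 41, 192, 2598] [535.3  35.6] [ 20.4 115.8] 7.95 z [0.0793 0.0808 0.0819]
foot [156, 0, 22, 16, 308] [393.9  75.8] [16.3 10.5] 15.21 z [0.0044 0.0057 0.007 ]
foot [209, 0, 20, 173, 1789] [446.4  23.6] [  9.6 137. ] 14.6 z [0.0054 0.0069 0.0083]
foot [340, 0, 21, 173, 1728] [553.7  51.5] [  9.3 136.6] 14.42 z [0.0055 0.0068 0.0082]
foot [125, 86, 45, 102, 1735] [390.2 -30.7] [92.9 13.3] 77.62 z [0.0063 0.0123 0.0138]
row [-0.0033, 0.0068, 0.2372, -0.0014, -0.0007, 0.0003] mm [ -1.6   3.4 118.6] deg [-0.5 -0.3  0.1]
```

View pics/m3.png

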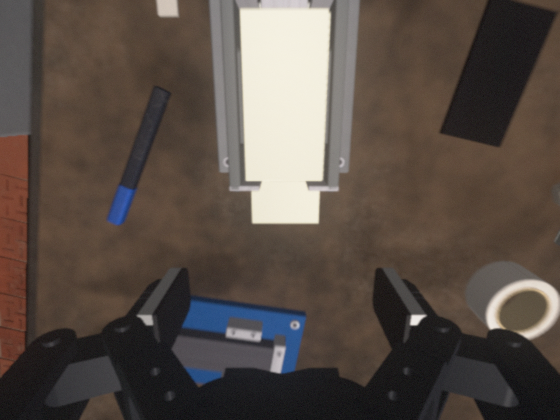

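The tile pokes out at (286,205), with its outer end at row 223 and bench all round it. The open fingertips reach only 7 mm past the TCP, so they will be about 14 mm past it at a 56 mm gap. I'll grip with the TCP 1 mm above the tile's middle.

```bash
python3 - <<'E'
from h import *
go(.5233,-.0500,.044,104.4)
E
```

```text
row [-0.0034, 0.0081, 0.2472, -0.0014, -0.0007, 0.0003] mm [ -1.7   4.  123.6] deg [-0.5 -0.3  0.1]
```

Call:
{"api": "carry_out", "payload": {"increments": [[[-0.002, 0.003, 0.06, 0, 0, 0], [-0.002, 0.003, 0.12, 0, 0, 0], [-0.002, 0.003, 0.14, 0, 0, 0], [-0.002, 0.003, 0.14, 0, 0, 0]]]}}

```text
clock: 9.25
tcp_pos: [0.5246, -0.0494, 0.104]
orientation: [-0.001, 0.611, 0.791, -0.0]
wrist_force: [1.1, -0.8, 0.1]
finger_gap: 0.0854
grip_force: 0.0
```

```bash
python3 - <<'E'
from h import *
st(); go(.5233,-.0500,.044,104.4)
E
```

```text
t 9.25 p [ 0.5246 -0.0494  0.104 ] xdir [-0.252  0.968  0.001] zdir [-0.002  0.    -1.   ] F [ 1.1 -0.8  0.1] gap 0.0854 gf 0.0 q [-0.25  0.31 -0.33  0.93 -0.    1.07]
row [-0.0006, -0.0025, 0.12, -0.0003, -0.0002, 0.0006] mm [-0.3 -1.3 60. ] deg [-0.1 -0.1  0.2]
```

Call:
{"api": "carry_out", "payload": {"increments": [[[0, -0.002, 0.05, 0, 0, 0], [0, -0.002, 0.1, 0, 0, 0], [0, -0.002, 0.12, 0, 0, 0], [0, -0.002, 0.12, 0, 0, 0]]]}}

```text
clock: 9.75
tcp_pos: [0.5245, -0.0502, 0.0449]
orientation: [-0.0, 0.612, 0.791, -0.0]
wrist_force: [-0.2, 1.0, 0.2]
finger_gap: 0.0851
grip_force: 0.0
```

Call:
{"api": "carry_out", "payload": {"increments": [[[0, 0, 0, 0, 0, 0], [0, 0, 0, 0, 0, 0], [0, 0, 0, 0, 0, 0], [0, 0, 0, 0, 0, 0]]], "jaw": 1, "squeeze": 70}}

```text
clock: 10.25
tcp_pos: [0.5252, -0.0505, 0.0463]
orientation: [0.001, 0.612, 0.791, 0.0]
wrist_force: [-1.0, 0.2, 5.8]
finger_gap: 0.0536
grip_force: 72.2
```

```bash
python3 - <<'E'
from h import *
st()
E
```

```text
t 10.25 p [ 0.5252 -0.0505  0.0463] xdir [-0.252  0.968 -0.001] zdir [ 0.002 -0.001 -1.   ] F [-1.   0.2  5.8] gap 0.0536 gf 72.2 q [-0.25  0.37 -0.4   0.79 -0.    1.07]
```

Call:
{"api": "carry_out", "payload": {"increments": [[[-0.02, 0, -0.002, 0, 0, 0], [-0.05, 0, -0.002, 0, 0, 0], [-0.09, 0, -0.002, 0, 0, 0], [-0.13, 0, -0.002, 0, 0, 0], [-0.17, 0, -0.002, 0, 0, 0]]]}}

```text
clock: 10.88
tcp_pos: [0.5464, -0.1338, 0.046]
orientation: [0.001, 0.612, 0.791, -0.0]
wrist_force: [-0.3, 0.2, -0.3]
finger_gap: 0.054
grip_force: 73.5
```

```bash
python3 - <<'E'
from h import *
st()
E
```

```text
t 10.88 p [ 0.5464 -0.1338  0.046 ] xdir [-0.252  0.968 -0.001] zdir [ 0.001 -0.001 -1.   ] F [-0.3  0.2 -0.3] gap 0.054 gf 73.5 q [-0.38  0.43 -0.31  0.83 -0.    0.93]
```

Call:
{"api": "carry_out", "payload": {"increments": [[[-0.03, 0, 0, 0, 0, 0], [-0.04, 0, -0.04, 0, 0, 0], [-0.04, 0, -0.12, 0, 0, 0], [-0.04, 0, -0.2, 0, 0, 0], [-0.04, 0, -0.2, 0, 0, 0]]]}}

```text
clock: 11.5
tcp_pos: [0.5533, -0.1536, 0.1493]
orientation: [0.004, 0.612, 0.791, 0.001]
wrist_force: [0.7, -0.1, -2.4]
finger_gap: 0.0538
grip_force: 73.9
```

```bash
python3 - <<'E'
from h import *
st(); c=env.read_camera("wrist"); cv2.imwrite("pics/g1.png",c["frame"]); z=c["z_map"]
K=c["intrinsics"]; v,u=np.mgrid[:420,:560]; T=c["T_tool_cam"]
P=np.stack([(u-K[0,2])/K[0,0]*z,(v-K[1,2])/K[1,1]*z,z],-1)@T[:3,:3].T+T[:3,3]
hsv=cv2.cvtColor(c["frame"],cv2.COLOR_BGR2HSV)
m=(z>0)&(z<.2)&(hsv[...,2]>170)&(hsv[...,1]<60)&(P[...,2]>-.02)&(abs(P[...,1])<.035)
k,lab,s2,_=cv2.connectedComponentsWithStats(m.astype(np.uint8)); i=1+np.argmax(s2[1:,4]); Q=P[lab==i]
r=cv2.minAreaRect((Q[:,:2]*1000).astype(np.float32)); print(s2[i],np.round(r[0],1),np.round(r[1],1),r[2])
A=np.c_[Q[:,:2],np.ones(len(Q))]; print("plane z=ax+by+c",np.linalg.lstsq(A,Q[:,2],rcond=None)[0].round(4), "x range",np.percentile(Q[:,0],[.5,99.5]).round(4),"y",np.percentile(Q[:,1],[.5,99.5]).round(4))
E
```

```text
t 11.5 p [ 0.5533 -0.1536  0.1493] xdir [-0.251  0.968 -0.005] zdir [ 0.007 -0.003 -1.   ] F [ 0.7 -0.1 -2.4] gap 0.0538 gf 73.9 q [-0.41  0.35 -0.15  1.06 -0.    0.91]
[  202    50   156   265 36327] [42.2 -0.7] [ 56.3 110.4] 89.74351501464844
plane z=ax+by+c [0.0043 0.0022 0.0014] x range [-0.0114  0.0967] y [-0.0282  0.0268]
```

View pics/g1.png

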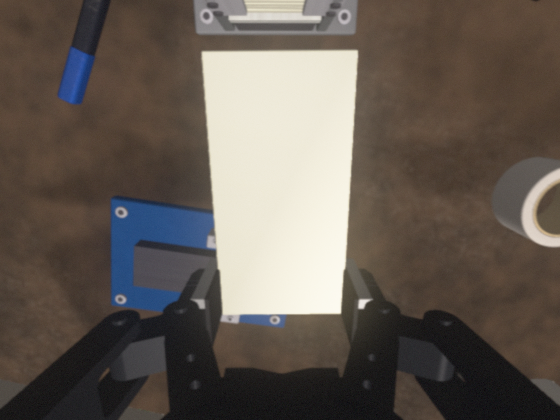

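The tile hangs level: (202..358, 50..315) px, tilt under 0.3°, centre at tool (42.2, -0.7) mm, underside about 6.3 mm below the TCP. The stack stays behind in the shaft at the top of the picture. Now to the nest.

```bash
python3 - <<'E'
from h import *
go(.453,-.2392,.14,5.2)
E
```

```text
row [-0.117, -0.2351, 0.0139, 0.0007, -0.0001, 0.276] mm [ -58.5 -117.5    7. ] deg [ 0.2 -0.  99.4]
```

Call:
{"api": "carry_out", "payload": {"increments": [[[-0.02, -0.04, 0, 0, 0, 0.024], [-0.04, -0.08, 0, 0, 0, 0.048], [-0.06, -0.11, 0.01, 0, 0, 0.072], [-0.07, -0.14, 0.01, 0, 0, 0.096], [-0.08, -0.17, 0.01, 0, 0, 0.12]]]}}

```text
clock: 12.18
tcp_pos: [0.4771, -0.212, 0.1387]
orientation: [-0.001, 0.861, 0.508, -0.001]
wrist_force: [0.6, 0.5, -0.8]
finger_gap: 0.0538
grip_force: 73.9
```

```bash
python3 - <<'E'
from h import *
st();go(.453,-.2392,.14,5.2)
E
```

```text
t 12.18 p [ 0.4771 -0.212   0.1387] xdir [ 0.484  0.875 -0.   ] zdir [-0.003  0.002 -1.   ] F [ 0.6  0.5 -0.8] gap 0.0538 gf 73.9 q [-0.57  0.28 -0.29  1.01 -0.    1.5 ]
row [-0.0709, -0.0159, -0.0026, -0.0005, 0.0003, 0.1552] mm [-35.4  -7.9  -1.3] deg [-0.2  0.1 55.9]
```

Call:
{"api": "carry_out", "payload": {"increments": [[[-0.02, -0.004, 0, 0, 0, 0.027], [-0.04, -0.008, 0, 0, 0, 0.054], [-0.055, -0.012, 0, 0, 0, 0.081], [-0.07, -0.016, 0, 0, 0, 0.108], [-0.07, -0.016, 0, 0, 0, 0.135]]]}}

```text
clock: 12.8
tcp_pos: [0.4535, -0.2389, 0.1388]
orientation: [-0.001, 0.994, 0.108, -0.001]
wrist_force: [-0.9, 0.4, -1.2]
finger_gap: 0.0539
grip_force: 73.9
```

```bash
python3 - <<'E'
from h import *
st();go(.453,-.2392,.14,5.2)
E
```

```text
t 12.8 p [ 0.4535 -0.2389  0.1388] xdir [ 0.977  0.215 -0.002] zdir [-0.003  0.002 -1.   ] F [-0.9  0.4 -1.2] gap 0.0539 gf 73.9 q [-0.64  0.26 -0.31  1.   -0.    2.28]
row [-0.0011, 0.0005, -0.0023, -0.0003, 0.0004, 0.02] mm [-0.5  0.2 -1.2] deg [-0.1  0.1  7.2]
```

Call:
{"api": "carry_out", "payload": {"increments": [[[0, 0, 0.04, 0, 0, 0.02], [0, 0, 0.1, 0, 0, 0.02], [0, 0, 0.16, 0, 0, 0.02], [0, 0, 0.16, 0, 0, 0.02], [0, 0, 0.16, 0, 0, 0.02]]]}}

```text
clock: 13.42
tcp_pos: [0.4547, -0.239, 0.0607]
orientation: [-0.0, 0.999, 0.049, -0.0]
wrist_force: [0.4, -0.1, -1.8]
finger_gap: 0.0539
grip_force: 74.0
```

```bash
cat > seat.py <<'E'
from h import *
import sys
s=st(); c=env.read_camera("wrist"); cv2.imwrite(f"pics/{sys.argv[1]}.png",c["frame"]); P=cloud(c,s)
hsv=cv2.cvtColor(c["frame"],cv2.COLOR_BGR2HSV); z=float(sys.argv[2]); N=np.array([.4999,-.2342]); a=np.radians(5.2)
D=(P[...,:2]-N)@np.array([[np.cos(a),-np.sin(a)],[np.sin(a),np.cos(a)]])*1e3
def rep(nm,m,mn):
    k,lab,s2,_=cv2.connectedComponentsWithStats(m.astype(np.uint8))
    for i in range(1,k):
        if s2[i,4]>mn:
            r=cv2.minAreaRect(D[lab==i].astype(np.float32)); print(nm,s2[i].tolist(),"ctr(nest mm)",np.round(r[0],1),np.round(r[1],1),round(r[2],2),"z",np.round(np.percentile(P[lab==i][:,2],[2,50,98]),4))
near=(abs(D[...,0])<90)&(abs(D[...,1])<60); h=P[...,2]
rep("tile",near&(abs(h-z)<.004)&(abs(D[...,1])<33)&(hsv[...,2]>170)&(hsv[...,1]<60),2000)
if z>.04: rep("t28",near&(h>.0255)&(h<.031),100)
rep("blue",near&(h>.004)&(h<.013)&(hsv[...,1]>130),500)
E
python3 seat.py s1 .059;  python3 -c "
from h import *
go(.453,-.2392,.032,5.2)"
```

```text
t 13.43 p [ 0.4547 -0.239   0.0607] xdir [ 0.995  0.097 -0.001] zdir [-0.001  0.    -1.   ] F [ 0.4 -0.1 -1.8] gap 0.0539 gf 74.0 q [-0.64  0.34 -0.42  0.82 -0.    2.4 ]
tile [202, 49, 156, 265, 36412] ctr(nest mm) [-2.9 -0.8] [110.5  56.2] 0.82 z [0.0577 0.059  0.0603]
t28 [216, 26, 127, 25, 3008] ctr(nest mm) [61.7  0.4] [ 9.9 55.9] 0.51 z [0.026  0.0275 0.0292]
t28 [189, 91, 21, 77, 1158] ctr(nest mm) [21.8 38.2] [ 8.1 35.6] 89.93 z [0.026  0.0275 0.0293]
t28 [351, 92, 19, 77, 983] ctr(nest mm) [ 21.8 -38.4] [35.7  7. ] 0.72 z [0.026  0.0276 0.0293]
blue [166, 0, 228, 272, 10304] ctr(nest mm) [ 9.2 -0.3] [145.  109.3] 0.39 z [0.0075 0.0089 0.0104]
row [-0.0046, -0.0007, 0.0585, 0.0001, -0.0001, 0.0011] mm [-2.3 -0.4 29.3] deg [ 0.  -0.   0.4]
```

The tile is over the nest at (-2.9, -0.8) mm and 0.3° off. I'll trim that, lower to about 2 mm above the bed and 6 mm short of the stop, then slide forward.

Call:
{"api": "carry_out", "payload": {"increments": [[[-0.006, -0.0014, 0.01, 0, 0, 0.001], [-0.006, -0.0014, 0.025, 0, 0, 0.001], [-0.006, -0.0014, 0.04, 0, 0, 0.001], [-0.006, -0.0014, 0.055, 0, 0, 0.001], [-0.006, -0.0014, 0.055, 0, 0, 0.001]]]}}

```text
clock: 14.1
tcp_pos: [0.4512, -0.238, 0.0322]
orientation: [-0.0, 0.999, 0.046, -0.001]
wrist_force: [-0.3, -0.8, -0.9]
finger_gap: 0.0537
grip_force: 74.0
```

```bash
python3 seat.py s2 .0315
```

```text
t 14.1 p [ 0.4512 -0.238   0.0322] xdir [ 0.996  0.091 -0.001] zdir [-0.001  0.001 -1.   ] F [-0.3 -0.8 -0.9] gap 0.0537 gf 74.0 q [-0.64  0.37 -0.46  0.75 -0.    2.41]
tile [202, 50, 156, 264, 36380] ctr(nest mm) [-6.2  0.2] [110.4  56.4] 0.35 z [0.0292 0.0306 0.0318]
blue [145, 0, 71, 294, 8124] ctr(nest mm) [ 2.8 40.9] [134.7  27.6] 0.21 z [0.0075 0.0088 0.0102]
blue [350, 0, 66, 293, 7330] ctr(nest mm) [  3.4 -41.2] [ 26.1 133.8] 89.9 z [0.0076 0.0089 0.0103]
```

View pics/s2.png

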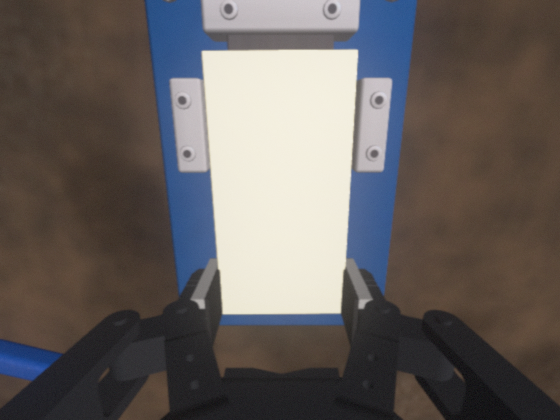

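The tile sits centred between the guides, whose inner edges are at columns 205 and 357. There's a gap to the stop from row 33 to row 50. Sliding forward until contact.

Call:
{"api": "carry_out", "payload": {"increments": [[[0, 0, 0.002, 0, 0, 0], [0.004, 0, 0.002, 0, 0, 0], [0.008, 0, 0.002, 0, 0, 0], [0.011, 0, 0.002, 0, 0, 0], [0.011, 0, 0.002, 0, 0, 0]]]}}

```text
clock: 14.78
tcp_pos: [0.4572, -0.238, 0.0321]
orientation: [0.0, 0.999, 0.046, -0.0]
wrist_force: [-0.1, -0.1, -1.3]
finger_gap: 0.0539
grip_force: 74.1
```

Call:
{"api": "carry_out", "payload": {"increments": [[[0.001, 0, 0, 0, 0, 0], [0.002, 0, 0, 0, 0, 0], [0.003, 0, 0, 0, 0, 0], [0.003, 0, 0, 0, 0, 0]]]}}

```text
clock: 15.28
tcp_pos: [0.4574, -0.2378, 0.0317]
orientation: [0.0, 0.999, 0.045, -0.001]
wrist_force: [-6.2, -1.8, 0.6]
finger_gap: 0.0537
grip_force: 74.1
```

Call:
{"api": "carry_out", "payload": {"increments": [[[0, 0, 0.001, 0, 0, 0], [0, 0, 0.002, 0, 0, 0], [0, 0, 0.003, 0, 0, 0], [0, 0, 0.003, 0, 0, 0]]]}}

```text
clock: 15.78
tcp_pos: [0.4573, -0.2378, 0.0305]
orientation: [0.0, 0.999, 0.045, -0.001]
wrist_force: [-6.0, -1.7, 2.3]
finger_gap: 0.0537
grip_force: 74.3
```

```bash
python3 seat.py s3 .030
```

```text
t 15.78 p [ 0.4573 -0.2378  0.0305] xdir [ 0.996  0.09  -0.003] zdir [-0.003 -0.    -1.   ] F [-6.  -1.7  2.3] gap 0.0537 gf 74.3 q [-0.63  0.38 -0.45  0.75 -0.    2.42]
tile [202, 13, 157, 34, 4736] ctr(nest mm) [61.2  0. ] [10.9 54.9] 0.22 z [0.0262 0.0274 0.029 ]
tile [201, 48, 159, 266, 36939] ctr(nest mm) [-0.2 -0.2] [111.5  56.4] 0.3 z [0.0283 0.0298 0.0314]
blue [142, 0, 275, 297, 16967] ctr(nest mm) [8.8 0.2] [134.4 109.3] 0.24 z [0.0075 0.0089 0.0102]
blue [217, 316, 57, 20, 524] ctr(nest mm) [-77.7  19.4] [30.8 13.2] 87.98 z [0.0078 0.0089 0.01  ]
```

Call:
{"api": "carry_out", "payload": {"increments": [[[0, 0, 0.001, 0, 0, 0], [0, 0, 0.002, 0, 0, 0], [0, 0, 0.002, 0, 0, 0]]]}}

```text
clock: 16.2
tcp_pos: [0.4573, -0.2378, 0.0304]
orientation: [0.0, 0.999, 0.045, -0.001]
wrist_force: [-9.3, 0.5, 10.8]
finger_gap: 0.0535
grip_force: 75.1
```

Call:
{"api": "carry_out", "payload": {"increments": [[[0, 0, 0, 0, 0, 0], [0, 0, 0, 0, 0, 0], [0, 0, 0, 0, 0, 0]]], "jaw": 0}}

```text
clock: 16.58
tcp_pos: [0.4593, -0.2379, 0.0297]
orientation: [0.0, 0.999, 0.046, 0.0]
wrist_force: [0.0, 0.3, -0.5]
finger_gap: 0.0854
grip_force: 0.0
```

Call:
{"api": "carry_out", "payload": {"increments": [[[0, 0, -0.04, 0, 0, 0], [0, 0, -0.12, 0, 0, 0], [0, 0, -0.2, 0, 0, 0], [0, 0, -0.26, 0, 0, 0], [0, 0, -0.26, 0, 0, 0]]]}}

```text
clock: 17.2
tcp_pos: [0.4606, -0.2388, 0.1622]
orientation: [0.002, 0.999, 0.046, 0.002]
wrist_force: [-0.5, 0.1, 0.4]
finger_gap: 0.0855
grip_force: 0.0
```

```bash
python3 seat.py s4 .030; python3 - <<'E'
from h import *
c=env.read_camera("top"); f=c["frame"]; print([(np.round(d["position"],3).tolist(),round(d["score"],2)) for k in("tile_1","vial_1","foil_tape") for d in env.find_in("top",k)])
a=cv2.imread("pics/s4.png"); b=cv2.resize(f[120:330,150:430],(560,420)); cv2.imwrite("pics/end.png",cv2.resize(np.hstack([a,b]),(800,300)))
E
```

```text
t 17.2 p [ 0.4606 -0.2388  0.1622] xdir [0.996 0.091 0.004] zdir [ 0.005 -0.003 -1.   ] F [-0.5  0.1  0.4] gap 0.0855 gf 0.0 q [-0.63  0.25 -0.27  1.05  0.    2.42]
tile [242, 69, 74, 154, 10607] ctr(nest mm) [ 5.8 -0.5] [121.7  56.1] 0.25 z [0.0267 0.0288 0.0303]
blue [210, 49, 136, 89, 3381] ctr(nest mm) [50.1  0.2] [ 67.8 107.8] 1.02 z [0.0073 0.0089 0.0104]
blue [218, 167, 119, 78, 1683] ctr(nest mm) [-46.6   0.8] [ 74.2 107.3] 0.8 z [0.0076 0.009  0.0103]
[([0.67, 0.095, 0.007], 0.85), ([0.505, 0.032, 0.064], 0.77), ([0.505, -0.232, 0.031], 0.73), ([0.719, -0.246, 0.055], 0.62), ([0.702, -0.325, 0.049], 0.52), ([0.767, -0.096, 0.038], 0.78), ([0.527, -0.203, 0.01], 0.22)]
```

View pics/end.png

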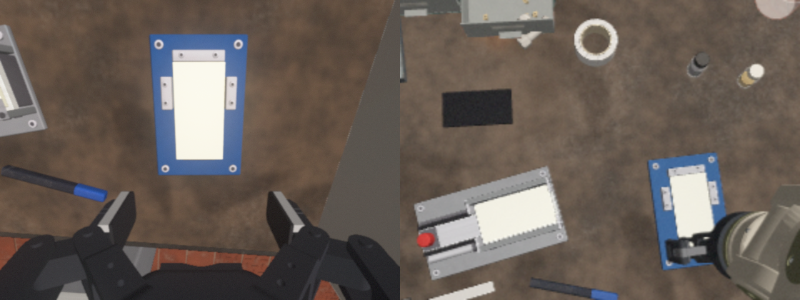

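The tile lies flat (top 28.8 mm), centred between the guides. Tile and stop read as one 121.7 mm strip, with the tile's near end at -55 mm, so it touches the stop. The rest of the stack is in the shaft, and the vials and tape haven't moved.

```bash
python3 -c "
from h import *
print(env.hand_in())"
```

```text
the job is handed in; nothing more can be done
None
```

The job is handed in at about 17 s of the 51 s allowed: the knob was pulled to its stop and sprang back, and the bottom tile lies flat in the nest between the guides and against the end stop; the rest of the stack stayed in the magazine, and the vials and tape did not move.

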